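# Index the revolving die plate and lock it with its pin

### The arm

A 7-joint arm with a two-finger parallel gripper is mounted at the origin on the work surface. World frame = base frame: x ahead of the robot, y to its left, z up, the work surface at z = 0. Lengths are in m, angles in rad, forces in N, time in s.
With the tool pointing down it reaches from about 0.4 to 0.85 m from the base axis. Payload 4.4 kg.
Tool frame: the origin (TCP) lies midway between the tips of the shut fingers; the grasp point (between the pads) lies 19 mm behind it; z points along the fingers, y is the direction in which the jaws open and shut (so a half turn about z gives the same grasp; the last joint's range is limited). The gripper opens to 94 mm and grips with 3 to 60 N. Pads are 16 mm wide; open, the fingers measure 119 mm over their backs; the gripper's body (75 mm by 177 mm) begins 78 mm behind the grasp point.
Start: joints at [1.248, 0.628, 0.038, 1.517, -0.027, 0.996, -0.02], TCP at [0.165, -0.629, 0.205] pointing down, gripper open.
Joint ranges: [-3.06, 3.06], [-0.37, 2.12], [-1.25, 1.32], [0.18, 2.47], [-1.1, 4.24], [0.23, 1.98], [-2.94, 2.94]. Speed limits (rad/s): [2.57, 2.57, 3.14, 3.14, 3.14, 3.14, 3.14].

### API

Orientations are given as a rotation vector (axis times angle).
In Python, from plant import arm gives the robot as it stands. The module is installed in compiled form; this text tells all that it offers.
- The arm moves only by the shell command python3 -m crank 'ROWS'. ROWS is a JSON object of lists of equal length, an entry for each row: "offset": the shift along the tool's x, y, z in units of 40 mm (1.0 is 40 mm), a list of three; "angular": the turn, a rotation vector about the tool's x, y, z in units of 5 degrees (1.0 is 5 degrees), a list of three; "gripper": the finger opening in mm, from 0 to 94. A call has 1 to 20 rows; each row is the pose to reach, as a shift and turn from the pose commanded when the call began, along the tool's axes at that moment; what a row does not reach only later rows make up. A row lasts 1/12 s, in which the tool goes at most 41.7 mm and 7.16 degrees, less where a joint would pass 70% of its speed; a pose out of reach is approached as far as the arm can. A call with a gripper value outside its range is refused whole. The fingers move at their own pace and stop on an object; the grip force is fixed at half the most. Time passes only in rows, so rows that repeat a pose let the fingers close. It gives the time, the measured TCP pose, the force and the opening at its end, in the units of the state.
- arm.state(): the state, without advancing time (a new reading comes with each control period).
- arm.get_image(name): name is "side" or "top"; returns a dict with "img" (400x640x3 uint8, red, green, blue), "depth" (400x640 float32, m along the optical axis (not along the pixel's ray), 0 where there is no reading), "mtx" (3x3 intrinsics, pixels), "D" ([k1, k2, p1, p2, k3] as OpenCV has them; the pictures are not rectified), "R" (3x3) and "t" (3): a world point X has camera coordinates R X + t. Camera axes: x right, y down, z forward; pixel columns grow to the right and rows downward; lengths in m; the calibration is good to about 2 mm. A picture is of the moment at which its call begins.
- arm.hand_in(): hands the job in, once; it reports no verdict.
The state is a dict: "clock": time; "q": joint angles; "joint_velocities": joint speeds; "joint_torque": joint torques, N m; "ee_pos": TCP position; "ee_rot": TCP orientation; "ft_force": force on the tool from outside, world axes, zero at the start; "moment": the same for the moment, N m; "gripper_width": opening from 0.0 (shut) to 1.0 (fully open).
Only numpy, scipy, OpenCV 4.12 (cv2) and the standard library are available. Lean on these libraries where they do the work, as an engineer would, in place of code of your own. Each camera call takes 0.05 s, during which the arm holds its last target.

### The job

Bring the tall square die to the pointer: turn the revolving die plate the shorter way round, never the long way, and lock it by taking the steel index pin from its wooden holder and seating it fully through the hole beside the square die into the socket underneath, collar down on the plate. The socket has to be found by feel, so be gentle and never force the pin or the plate. Let go of the pin and leave the mallet, the rivet tin and the tool pot where they stand.

Things in the scene. Friction and masses are not known exactly. Their poses are not given: they have to be found in the camera images.
- stand: Fixed stand of the revolving die plate: steel foot 210 x 210 x 8 mm with a grey socket plate 200 x 200 mm clamped on it, whose flat top is 30 mm above the bench. Origin: on the turning axis at bench height; z up. The plate's one socket lies 78 mm from the axis, roughly towards the stand's own -x, in line with a small upright steel pointer at its rim (108 mm from the axis, top 43 mm above the bench).
- socket_about (a point): Rough place of the socket's mouth, 30 mm above the bench, on the stand's -x. Socket: 11.5 mm hole, 0.5 mm chamfer, 22 mm deep. The socket plate is clamped by hand: the real socket and the pointer are up to 0.27 rad (21 mm along the 78 mm circle) to either side of this point. That offset is not measured, and a station brought over the socket hides it: feel for it with the pin.
- die_plate (a joint): Angle of the steel die plate, rad, growing anticlockwise from above. Turns endlessly, friction about 0.15 N m, stays where left. The square die's station is on the stand's -x at 0 and again at 6.283. It starts between 0.9 and 5.4: from below 3.14 the shorter way is down to 0, from above up to 6.283. Do not pass 3.14, the opposite side (a start within 0.25 of it may go either way).
- square_die_hole (a point): Mouth centre of the index hole beside the square die, 78 mm from the axis, on the plate's top, 46 mm above the bench; moves with the plate. Through hole 12 mm wide, 1.5 mm chamfer; plate 12 mm thick, then a 4 mm gap to the socket plate. Six such stations, 60 degrees apart, each an ear 34 mm wide with a like hole.
- square_die (a point): Top centre of the wanted die, a dark steel square block 20 x 20 mm, 24 mm high, top 70 mm above the bench, 40 mm from the axis, radially inside its hole; moves with the plate. The other five dies are low and round, 4 to 12 mm high.
- pin_head (a point): Centre of the steel index pin's head, a dark upright cylinder 22 mm across, 28 mm high: grip it here, at 40 N (a light grip lets it tilt). Pin stands in a fixed dark wooden holder 60 x 60 x 40 mm, collar on its top (head centre 90 mm above the bench; lift 45 mm). Head centre with the foot on the socket plate 114 mm up; fully home, collar on the die plate, 96 mm. z runs up along the pin.
- pin_foot (a point): Lower end of the pin, on its axis, 84 mm below the head's centre; fully home it is 12 mm above the bench. Pin: about 120 g, 98 mm long; from below: shank 10 mm across, 34 mm long (lowest 2 mm tapered to 8 mm), collar 20 mm across, 4 mm thick, neck 12 mm across, 32 mm long, head.
- mallet: Bystander: wooden mallet lying on the bench, head 52 mm across and 90 mm long, handle 22 mm thick. Origin at bench height between head and handle.
- tin: Bystander: open aluminium rivet tin, 68 mm across, 50 mm high. Origin at the centre of its underside.
- pot: Bystander: cardboard tool pot, 80 mm across, 100 mm high, tools to 156 mm. Origin at the centre of its underside.
Things that resemble listed ones, but are neither listed nor needed, are in the scene too. What is shaped like the part that bears pin_head but purple, red or yellow is not meant.

How it is judged:
On the way:
1. the square die's station has been brought to the pointer side (within 0.35 rad of 0 or of one full turn) ((value of joint die_plate between -0.35 and 0.35 rad or value of joint die_plate between 5.933 and 6.633 rad)), for 0.2 s.
At the end, for the whole second after the job is handed in: The die plate stands still with the square die's station at the pointer (within 0.35 rad of 0 or 6.283), and the index pin is upright (within 0.1 rad) through that station's hole (foot within 5 mm of its axis) and fully home in the socket (foot less than 14.5 mm above the bench, home is 12 mm) ((value of joint die_plate between -0.35 and 0.35 rad or value of joint die_plate between 5.933 and 6.633 rad) and z of pin_foot in the frame of stand below 0.0145 m and horizontal distance between pin_foot and square_die_hole below 0.005 m and angle between pin_head's own z axis and vertical below 0.1 rad and velocity of joint die_plate between -0.05 and 0.05 rad/s); the robot touches nothing.
It fails at once if the die plate is turned the long way: past the position opposite the pointer (within 0.27 rad of 3.14 after having turned more than about 0.55 rad) (value of joint die_plate between 2.87 and 3.41 rad and distance of square_die_hole from where it was at the start of the episode above 0.0423 m).
It fails at once if the pin is forced: more than 35 N between the pin and the stand or its plates (contact force between pin and stand above 35 N).
It fails at once if the plate is forced: more than 35 N between the fingers and the stand or its plates (contact force between the fingers and stand above 35 N).
It fails at once if the mallet, the tin or the pot is moved by more than 30 mm (distance of any of mallet, tin, pot from where it was at the start of the episode above 0.03 m).
It also fails if it takes over 72 s, if anything falls off the work surface, if the arm or the gripper's body presses on something with over 40 N, if the wrist force passes 120 N, or if a joint passes its speed limit or range.

## Working session

There is one attempt and no reset: what is moved stays moved. The work goes in short steps, Python scripts to look and compute and a shell command to move; the robot and the scene stay as the last step left them, time stands still between calls to the robot, and variables do not carry over. Pictures are saved under pics/ and viewed, and the job is handed in when it is done.

```bash
mkdir -p pics; ls; cat > h.py <<'E'
import numpy as np,cv2
from plant import arm
def grab(name,tag):
    d=arm.get_image(name); cv2.imwrite(f'pics/{tag}.png',cv2.cvtColor(d['img'],cv2.COLOR_RGB2BGR)); np.savez(f'{tag}.npz',**{k:np.array(d[k]) for k in d}); return d
def load(tag): return dict(np.load(f'{tag}.npz'))
def ray(d,u,v):
    n=cv2.undistortPoints(np.array([[[u,v]]],float),d['mtx'],d['D'])[0,0]
    R=d['R'];t=d['t'];return -R.T@t, R.T@np.array([n[0],n[1],1.])
def onz(d,u,v,z):
    c,r=ray(d,u,v);return c+r*(z-c[2])/r[2]
def dep(d,u,v):
    c,r=ray(d,u,v);return c+r*d['depth'][int(v),int(u)]
def proj(d,P):
    return cv2.projectPoints(np.array(P,float).reshape(-1,3),cv2.Rodrigues(d['R'])[0],d['t'],d['mtx'],d['D'])[0].reshape(-1,2)
E
python3 - <<'E'
from h import *
for n in('side','top'):
    d=grab(n,n+'0'); print(n,-d['R'].T@d['t'],d['mtx'][0,0],d['R'][2])
print(arm.state())
E
```

```text
pics
side [-0.0078098   0.78358419  0.59511822] 474.9962389805753 [ 0.50037763 -0.71970477 -0.48129748]
top [0.34933896 0.0454907  1.13771281] 434.7476536487592 [ 0.1667055  -0.02647718 -0.98565117]
{'clock': 0.1, 'q': array([ 1.24820273,  0.62923403,  0.03844863,  1.51821029, -0.02696607,
        0.9963137 , -0.01997289]), 'joint_velocities': array([ 0.00216056, -0.00097404, -0.0016823 , -0.00298972,  0.00133713,
        0.00043987, -0.00026571]), 'joint_torque': array([ 3.03704335e-03, -5.50792587e+01,  1.14791349e+00, -1.87116480e+01,
       -5.20431495e-02,  1.92850950e-02,  5.33968705e-05]), 'ee_pos': array([ 0.16495992, -0.62812684,  0.20467732]), 'ee_rot': array([-3.11410961e+00, -4.02122761e-01,  4.01070504e-04]), 'ft_force': array([-0.07193224, -0.6075562 ,  0.98138763]), 'moment': array([-0.03089222,  0.00752429, -0.00685709]), 'gripper_width': 0.9973535282706464}
```

View pics/side0.png

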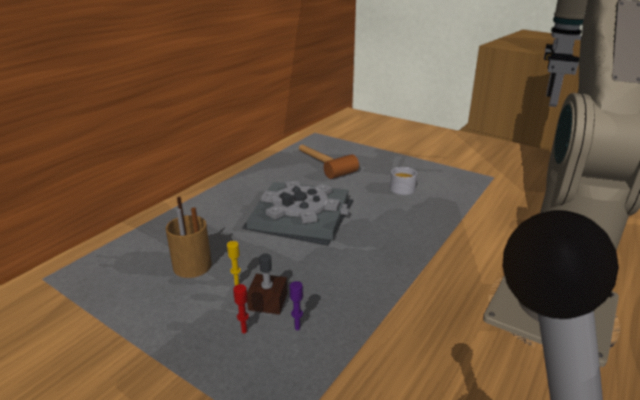

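View pics/top0.png

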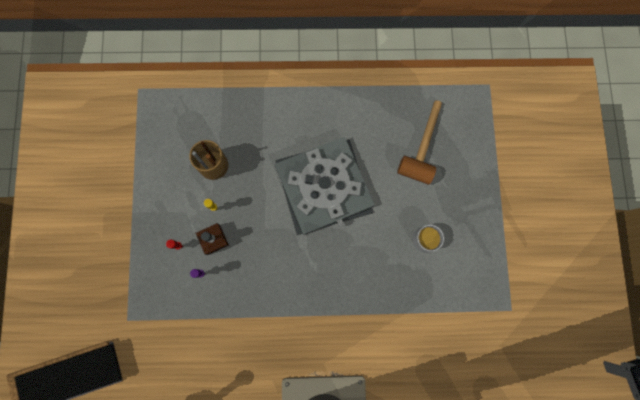

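The top view shows the stand at about (325,185), the wooden holder with the dark pin at (210,238), and the decoys: yellow (209,203), red (172,244) and purple (196,273). The mallet is at (418,168), the tin at (430,237) and the pot at (209,158). Enlarging next.

```bash
python3 - <<'E'
from h import *
a=cv2.imread('pics/top0.png')
c=cv2.resize(a[135:240,270:380],None,fx=5.4,fy=5.4,interpolation=cv2.INTER_CUBIC)
cv2.imwrite('pics/c1.png',c)
c=cv2.resize(a[190:290,150:260],None,fx=4,fy=4,interpolation=cv2.INTER_CUBIC)
b=cv2.imread('pics/side0.png')
e=cv2.resize(b[170:250,240:360],None,fx=5,fy=5,interpolation=cv2.INTER_CUBIC)
f=cv2.resize(b[230:340,210:320],None,fx=4,fy=4,interpolation=cv2.INTER_CUBIC)
cv2.imwrite('pics/c2.png',np.hstack([c[:400],f[:400,:360]])); cv2.imwrite('pics/c3.png',e)
E
```

```text
(no output)
```

View pics/c1.png

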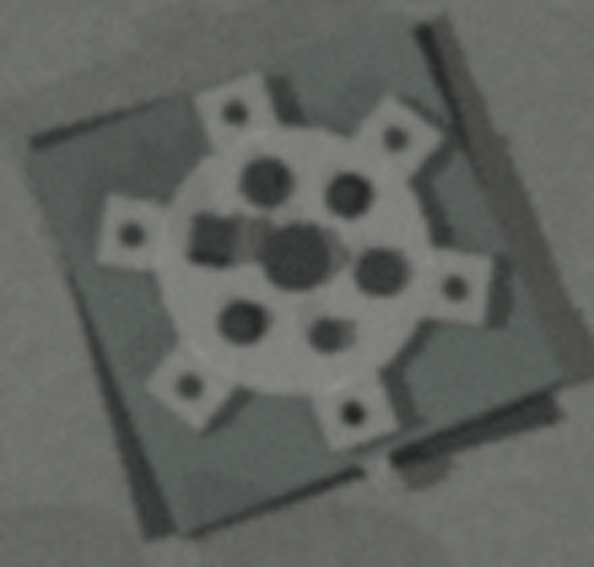

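View pics/c2.png

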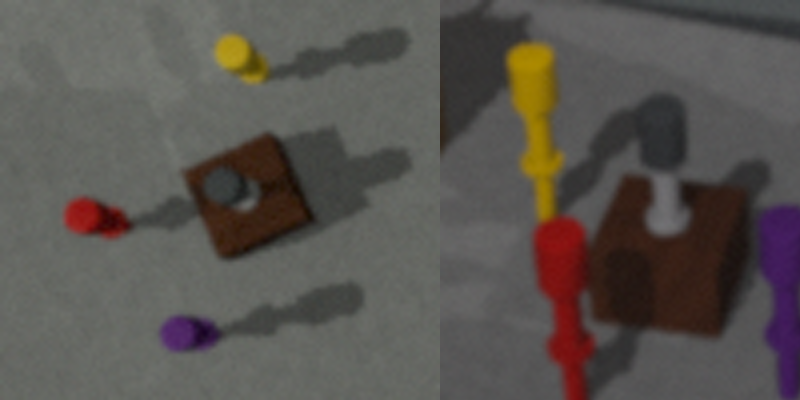

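View pics/c3.png

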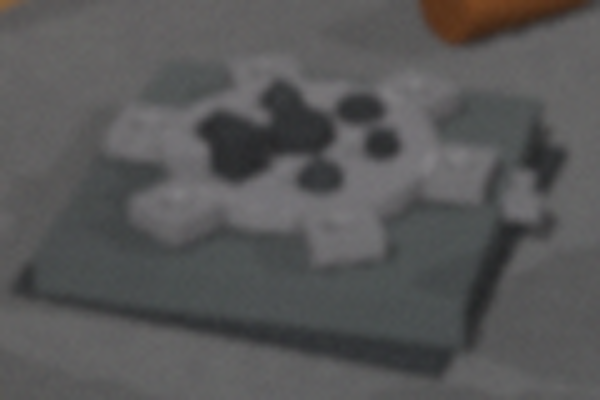

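The crops show the dark pin in the wooden holder; its head is about (206,236) in the top view. It is the only dark-grey one, so it is the one meant. The square die is at about (310,179), its hole at about (294,178), and the pointer at about (340,222). Measuring now.

```bash
python3 - <<'E'
from h import *
from scipy.optimize import least_squares
t=load('top0');s=load('side0')
H=np.array([(236,112),(396,139),(456,287),(352,412),(189,386),(131,235)])/5.4+[270,135]-0.4
P=np.array([onz(t,u,v,0.046) for u,v in H]);print(P.round(4))
r=least_squares(lambda p:np.concatenate([P[i,:2]-p[:2]-p[3]*np.array([np.cos(p[2]-i*np.pi/3),np.sin(p[2]-i*np.pi/3)]) for i in range(6)]),[P[:,0].mean(),P[:,1].mean(),0.3,.078])
print(r.x,np.abs(r.fun).max())
c=r.x[:2]
pt=onz(t,378/5.4+270-.4,470/5.4+135-.4,0.043)
print('pointer',pt,np.linalg.norm(pt[:2]-c),np.arctan2(*(pt[:2]-c)[::-1]))
sd=onz(t,212/5.4+270-.4,240/5.4+135-.4,0.070);print('sd',sd,np.linalg.norm(sd[:2]-c),np.arctan2(*(sd[:2]-c)[::-1]))
for i in range(6): print(i,np.linalg.norm(P[i,:2]-c),np.arctan2(*(P[i,:2]-c)[::-1]))
# sidecheck of plate heights
print('depth hole',[dep(t,*(H[i]+[3,0]))[2] for i in range(6)], 'sd depth',dep(t,309,179))
# corners of socket plate / foot
for n,u,v,z in [('sp left-top',30,150,.03),('sp right',567,375,.03),('sp bot',185,533,.03),('sp top',410,18,.03)]:
  print(n,onz(t,u/5.4+269.6,v/5.4+134.6,z))
# pin
hd=dep(t,206,236);print('head top depth',hd)
hsv=cv2.cvtColor(t['img'],cv2.COLOR_RGB2HSV)
print('pin top onz .104',onz(t,206.2,236,0.104))
E
```

```text
[[ 0.658   0.0112  0.046 ]
 [ 0.6432 -0.0654  0.046 ]
 [ 0.5701 -0.0913  0.046 ]
 [ 0.5111 -0.0398  0.046 ]
 [ 0.5251  0.0366  0.046 ]
 [ 0.5985  0.0626  0.046 ]]
[ 0.58433463 -0.0143501   0.33675526  0.07801728] 0.000406743632161255
pointer [ 0.48372942 -0.05137163  0.043     ] 0.10720075143432363 -2.788983406453866
sd [0.58986206 0.02463072 0.07      ] 0.03937076263980427 1.4299365743879637
0 0.07796329915606594 0.3333629138951287
1 0.07791198052924656 -0.7143327717126102
2 0.07828347124627615 -1.7533741158357687
3 0.07752916120185918 -2.8069499745117557
4 0.07813951480105813 2.430805944069694
5 0.07827931742480589 1.3893739192004082
depth hole [np.float64(0.043993979789768156), np.float64(0.03825873564585658), np.float64(0.04797274872229629), np.float64(0.039677643248611005), np.float64(0.029489158258169557), np.float64(0.02887674510092153)] sd depth [0.59054949 0.0242231  0.06742644]
sp left-top [0.6453063  0.11113178 0.03      ]
sp right [ 0.52922105 -0.14498538  0.03      ]
sp bot [0.45735251 0.0399146  0.03      ]
sp top [ 0.70873617 -0.07615179  0.03      ]
head top depth [0.44897691 0.27212708 0.10369255]
pin top onz .104 [0.44893663 0.27158866 0.104     ]
```

```bash
cat >> h.py <<'E'
from scipy.spatial.transform import Rotation as Ro
C=np.array([0.58433,-0.01435])
def off(P):
    s=arm.state();R=Ro.from_rotvec(s['ee_rot']).as_matrix()
    return np.round((np.atleast_2d(P)-s['ee_pos'])@R/0.04,3)
def pol(r,a,z): return [C[0]+r*np.cos(a),C[1]+r*np.sin(a),z]
def st():
    s=arm.state();R=Ro.from_rotvec(s['ee_rot']).as_matrix()
    print('t %.2f'%s['clock'],'pos',s['ee_pos'].round(4),'ydir %.3f'%np.arctan2(R[1,1],R[0,1]),'tilt',R[:2,2].round(4),'F',s['ft_force'].round(1),'M',s['moment'].round(2),'g %.3f'%s['gripper_width'],'q7 %.2f'%s['q'][6])
E
python3 - <<'E'
from h import *
st();print(off([pol(.087,.86,.12)]))
t=load('top0')
for n,u,v,z in [('yel',209,203,.1),('red',172,244,.1),('pur',196,273,.1),('pot',209,152,.1),('tin',430,237,.05),('mal',418,168,.05)]: print(n,onz(t,u,v,z))
E
```

```text
t 0.10 pos [ 0.165  -0.6281  0.2047] ydir -1.314 tilt [-0.0005  0.0016] F [-0.1 -0.6  1. ] M [-0.03  0.01 -0.01] g 0.997 q7 -0.02
[[ 15.829 -13.408   2.138]]
yel [0.52878076 0.26703042 0.1       ]
red [0.43218043 0.35263219 0.1       ]
pur [0.36301612 0.29484358 0.1       ]
pot [0.65590497 0.26892997 0.1       ]
tin [ 0.43891784 -0.27753695  0.05      ]
mal [ 0.61808506 -0.25883153  0.05      ]
```

```bash
python3 -m crank '{"offset":[[15.8,-13.4,0],[15.8,-13.4,0],[15.8,-13.4,0],[15.8,-13.4,0],[15.8,-13.4,0],[15.8,-13.4,0],[15.8,-13.4,0],[15.8,-13.4,0],[15.8,-13.4,0],[15.8,-13.4,0],[15.8,-13.4,0],[15.8,-13.4,0],[15.8,-13.4,0],[15.8,-13.4,0],[15.8,-13.4,0],[15.8,-13.4,0],[15.8,-13.4,0],[15.8,-13.4,0],[15.8,-13.4,0],[15.8,-13.4,0]],"angular":[[0,0,0],[0,0,0],[0,0,0],[0,0,0],[0,0,0],[0,0,0],[0,0,0],[0,0,0],[0,0,0],[0,0,0],[0,0,0],[0,0,0],[0,0,0],[0,0,0],[0,0,0],[0,0,0],[0,0,0],[0,0,0],[0,0,0],[0,0,0]],"gripper":[0,0,0,0,0,0,0,0,0,0,0,0,0,0,0,0,0,0,0,0]}'
python3 -c "
from h import *
st();print(off([pol(.087,.86,.12),pol(.087,.86,.039)]))"
```

```text
clock: 1.77
ee_pos: [0.6411, 0.0532, 0.2051]
ee_rot: [-3.115, -0.404, 0.001]
ft_force: [0.4, -0.4, 0.3]
gripper_width: 0.008
t 1.77 pos [0.6411 0.0532 0.2051] ydir -1.313 tilt [-0.0004  0.0006] F [ 0.4 -0.4  0.3] M [-0.03 -0.03 -0.  ] g 0.008 q7 -1.44
[[-0.009  0.041  2.127]
 [-0.008  0.042  4.152]]
```

Excellent motion accuracy. Descend into the gap between the ears.

```bash
python3 -m crank '{"offset":[[0,0,1],[0,0,2],[0,0.04,2.8],[0,0.04,3.4],[0,0.04,3.8],[0,0.04,4.05],[0,0.04,4.15],[0,0.04,4.15]],"angular":[[0,0,0],[0,0,0],[0,0,0],[0,0,0],[0,0,0],[0,0,0],[0,0,0],[0,0,0]],"gripper":[0,0,0,0,0,0,0,0]}'
python3 -c "
from h import *
st();grab('top','t1')
print(off([pol(.087,a,.039) for a in np.r_[np.arange(.86,1.2,.03),np.arange(1.2,3.13,.08),3.12]]))"
```

```text
clock: 2.43
ee_pos: [0.6403, 0.0487, 0.0388]
ee_rot: [-3.116, -0.402, 0.002]
ft_force: [0.3, -0.2, 0.5]
gripper_width: 0.007
t 2.43 pos [0.6403 0.0487 0.0388] ydir -1.314 tilt [-0.0013 -0.0001] F [ 0.3 -0.2  0.5] M [0.04 0.06 0.05] g 0.007 q7 -1.45
[[ 0.019 -0.069  0.022]
 [-0.019 -0.123  0.022]
 [-0.059 -0.175  0.022]
 [-0.1   -0.225  0.022]
 [-0.142 -0.275  0.022]
 [-0.186 -0.323  0.022]
 [-0.231 -0.37   0.022]
 [-0.278 -0.416  0.022]
 [-0.326 -0.46   0.022]
 [-0.375 -0.502  0.022]
 [-0.426 -0.544  0.021]
 [-0.478 -0.583  0.021]
 [-0.495 -0.596  0.021]
 [-0.64  -0.692  0.021]
 [-0.792 -0.777  0.021]
 [-0.951 -0.849  0.021]
 [-1.114 -0.908  0.021]
 [-1.282 -0.954  0.021]
 [-1.453 -0.987  0.021]
 [-1.626 -1.005  0.021]
 [-1.8   -1.01   0.021]
 [-1.973 -1.001  0.021]
 [-2.146 -0.978  0.02 ]
 [-2.316 -0.941  0.02 ]
 [-2.482 -0.891  0.02 ]
 [-2.644 -0.828  0.02 ]
 [-2.801 -0.752  0.02 ]
 [-2.951 -0.664  0.02 ]
 [-3.093 -0.564  0.02 ]
 [-3.227 -0.453  0.02 ]
 [-3.351 -0.331  0.02 ]
 [-3.466 -0.2    0.02 ]
 [-3.57  -0.06   0.02 ]
 [-3.662  0.087  0.02 ]
 [-3.742  0.242  0.02 ]
 [-3.809  0.402  0.02 ]
 [-3.864  0.567  0.02 ]
 [-3.864  0.567  0.02 ]]
```

View pics/t1.png

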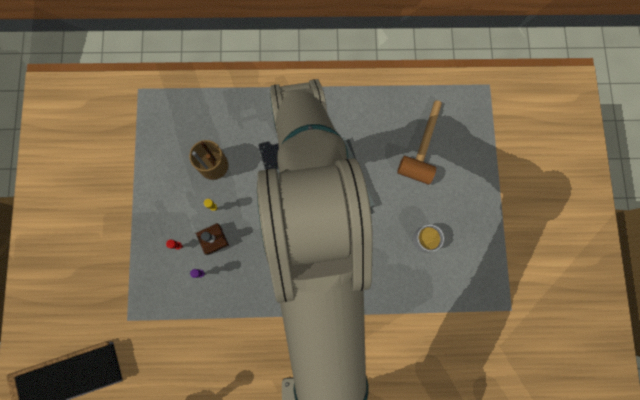

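The arm hides the stand, and everything else is as it was. The force is near zero, so I'll push slowly into contact.

```bash
python3 -m crank '{"offset":[[0,-0.1,0],[-0.06,-0.18,0],[-0.1,-0.23,0],[-0.14,-0.28,0],[-0.19,-0.32,0],[-0.23,-0.37,0],[-0.28,-0.42,0],[-0.33,-0.46,0],[-0.38,-0.5,0],[-0.43,-0.54,0],[-0.48,-0.58,0],[-0.56,-0.64,0],[-0.64,-0.69,0],[-0.72,-0.74,0],[-0.79,-0.78,0],[-0.87,-0.82,0]],"angular":[[0,0,0],[0,0,0],[0,0,0],[0,0,0],[0,0,0],[0,0,0],[0,0,0],[0,0,0],[0,0,0],[0,0,0],[0,0,0],[0,0,0],[0,0,0],[0,0,0],[0,0,0],[0,0,0]],"gripper":[0,0,0,0,0,0,0,0,0,0,0,0,0,0,0,0]}'
python3 -c "
from h import *
st();d=grab('side','s1');b=cv2.cvtColor(d['img'],cv2.COLOR_RGB2BGR)
cv2.imwrite('pics/s1c.png',cv2.resize(b[130:270,210:390],None,fx=4,fy=4,interpolation=cv2.INTER_CUBIC))
p=arm.state()['ee_pos'][:2]-C;print(np.hypot(*p),np.arctan2(p[1],p[0]))
print(off([pol(.087,a,.039) for a in np.r_[np.arange(1.4,3.12,.1),3.12]]))"
```

```text
clock: 3.82
ee_pos: [0.5984, 0.0719, 0.0395]
ee_rot: [-3.115, -0.403, -0.0]
ft_force: [1.4, -1.1, 0.7]
gripper_width: 0.003
t 3.82 pos [0.5984 0.0719 0.0395] ydir -1.314 tilt [0.0002 0.0002] F [ 1.4 -1.1  0.7] M [-0.23 -0.49 -0.01] g 0.003 q7 -1.49
0.08744967524481066 1.4213838669587873
[[ 0.038  0.029  0.01 ]
 [-0.164 -0.051  0.01 ]
 [-0.373 -0.111  0.011]
 [-0.587 -0.149  0.011]
 [-0.804 -0.166  0.011]
 [-1.021 -0.161  0.011]
 [-1.237 -0.135  0.012]
 [-1.449 -0.087  0.012]
 [-1.655 -0.018  0.012]
 [-1.854  0.071  0.012]
 [-2.042  0.179  0.012]
 [-2.219  0.306  0.013]
 [-2.382  0.449  0.013]
 [-2.53   0.609  0.013]
 [-2.661  0.782  0.013]
 [-2.775  0.967  0.013]
 [-2.869  1.163  0.013]
 [-2.943  1.368  0.013]
 [-2.956  1.409  0.013]]
```

View pics/s1c.png

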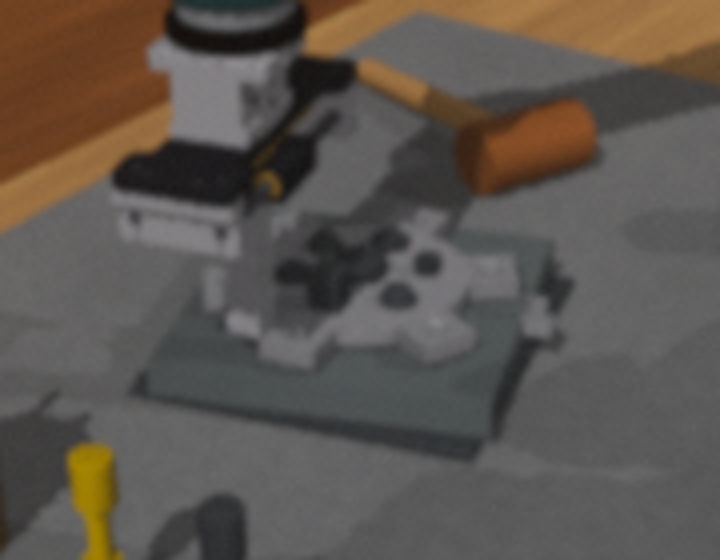

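The fingers are behind the square die's ear and the plate is turning at about 2 N. Continue.

```bash
python3 -m crank '{"offset":[[-0.16,-0.05,0],[-0.37,-0.11,0],[-0.59,-0.15,0],[-0.8,-0.17,0],[-1.02,-0.16,0],[-1.24,-0.13,0],[-1.45,-0.09,0],[-1.66,-0.02,0],[-1.85,0.07,0],[-2.04,0.18,0],[-2.22,0.31,0],[-2.38,0.45,0],[-2.53,0.61,0],[-2.66,0.78,0],[-2.77,0.97,0],[-2.83,1.07,0],[-2.87,1.16,0],[-2.9,1.25,0],[-2.92,1.3,0],[-2.92,1.3,0]],"angular":[[0,0,0],[0,0,0],[0,0,0],[0,0,0],[0,0,0],[0,0,0],[0,0,0],[0,0,0],[0,0,0],[0,0,0],[0,0,0],[0,0,0],[0,0,0],[0,0,0],[0,0,0],[0,0,0],[0,0,0],[0,0,0],[0,0,0],[0,0,0]],"gripper":[0,0,0,0,0,0,0,0,0,0,0,0,0,0,0,0,0,0,0,0]}'
python3 -c "
from h import *
st();d=grab('side','s2');b=cv2.cvtColor(d['img'],cv2.COLOR_RGB2BGR)
cv2.imwrite('pics/s2c.png',cv2.resize(b[130:270,210:390],None,fx=4,fy=4,interpolation=cv2.INTER_CUBIC))
p=arm.state()['ee_pos'][:2]-C;print(np.hypot(*p),np.arctan2(p[1],p[0]))
print(off([pol(.087,a,.039) for a in np.r_[3.12,3.15]]))"
```

```text
clock: 5.53
ee_pos: [0.4985, -0.009, 0.0393]
ee_rot: [3.116, 0.401, -0.002]
ft_force: [0.0, 0.7, 0.5]
gripper_width: 0.002
t 5.53 pos [ 0.4985 -0.009   0.0393] ydir -1.315 tilt [-0.001  -0.0003] F [0.  0.7 0.5] M [ 0.09 -0.06  0.03] g 0.002 q7 -1.39
0.08633552309712032 3.0776865481477538
[[-0.043  0.083  0.007]
 [-0.06   0.146  0.007]]
```

View pics/s2c.png

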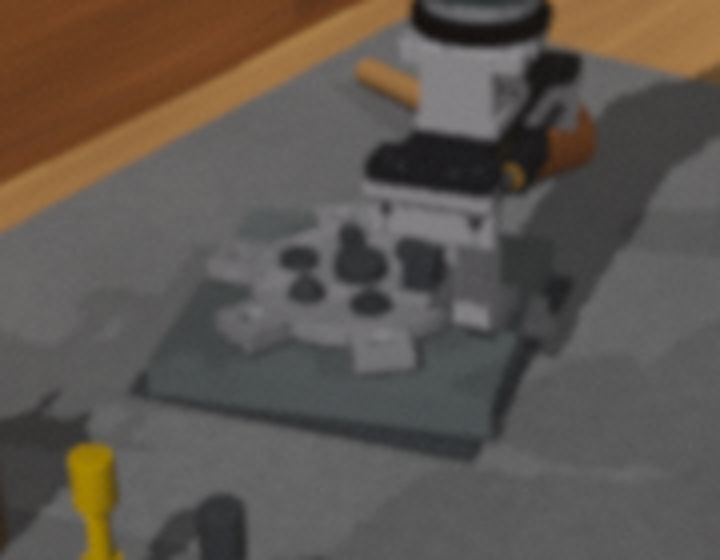

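```bash
python3 - <<'E'
from h import *
t=load('top0');s=load('side0')
for d,b,nm in((t,(222,252,196,228),'t'),(s,(252,276,256,276),'s')):
    im=d['img'].astype(int);mx=im.max(2);mn=im.min(2)
    m=((mx-mn)<22)&(mx<95)&(mx>30)
    w=np.zeros_like(m);w[b[0]:b[1],b[2]:b[3]]=m[b[0]:b[1],b[2]:b[3]]
    n,l,stt,ce=cv2.connectedComponentsWithStats(w.astype(np.uint8))
    print(nm,[(stt[i],ce[i].round(1)) for i in range(1,n) if stt[i][4]>20])
print(t['img'][234:240:2,200:214:2].tolist())
print(proj(t,[[.449,.2717,.104],[.449,.2717,.09],[.449,.2717,.076]]),proj(s,[[.449,.2717,.104],[.449,.2717,.09],[.449,.2717,.076]]))
print(off([[.449,.2717,.2]]))
E
```

```text
t [(array([209, 222,  19,  21, 125], dtype=int32), array([222.9, 229.2])), (array([200, 231,  16,  12, 117], dtype=int32), array([207.4, 236.8])), (array([196, 235,   8,  17,  44], dtype=int32), array([198.1, 242.3])), (array([213, 245,  15,   7,  54], dtype=int32), array([221.8, 248.7]))]
s [(array([256, 252,  20,  24, 464], dtype=int32), array([265.6, 263.1]))]
[[[57, 37, 27], [56, 56, 55], [56, 59, 59], [59, 64, 63], [53, 54, 54], [32, 27, 25], [58, 45, 35]], [[56, 39, 33], [59, 61, 59], [59, 63, 60], [61, 63, 63], [53, 56, 56], [33, 35, 31], [62, 64, 60]], [[46, 32, 23], [59, 59, 57], [60, 64, 62], [56, 62, 58], [52, 55, 54], [34, 36, 36], [53, 56, 53]]]
[[206.15314041 235.97434035]
 [207.4281627  236.50711451]
 [208.6698999  237.0259796 ]] [[265.40870825 255.51290987]
 [265.83359561 261.94825508]
 [266.2528796  268.27551172]]
[[ 0.583 -7.096 -4.019]]
```

```bash
python3 -m crank '{"offset":[[0,-0.05,-1],[0,-0.05,-2],[0,-0.05,-3],[0.1,-1,-4],[0.2,-2,-4],[0.3,-3,-4],[0.4,-4,-4],[0.5,-5,-4],[0.55,-6,-4],[0.58,-6.7,-4],[0.58,-7.1,-4],[0.58,-7.1,-4],[0.58,-7.1,-4]],"angular":[[0,0,0],[0,0,0],[0,0,0],[0,0,-0.3],[0,0,-0.6],[0,0,-0.9],[0,0,-1.1],[0,0,-1.1],[0,0,-1.1],[0,0,-1.1],[0,0,-1.1],[0,0,-1.1],[0,0,-1.1]],"gripper":[0,0,0,0,0,50,50,50,50,50,50,50,50]}'
python3 -c "
from h import *
st();d=grab('top','t2');grab('side','s3');b=cv2.cvtColor(d['img'],cv2.COLOR_RGB2BGR)
cv2.imwrite('pics/t2c.png',cv2.resize(b[135:240,270:380],None,fx=5.4,fy=5.4,interpolation=cv2.INTER_CUBIC))
print(off([[.449,.2717,.071]]))"
```

```text
clock: 6.67
ee_pos: [0.4483, 0.2718, 0.1989]
ee_rot: [3.091, 0.554, -0.003]
ft_force: [-0.3, -1.1, -0.1]
gripper_width: 0.521
t 6.67 pos [0.4483 0.2718 0.1989] ydir -1.216 tilt [-0.0015 -0.0019] F [-0.3 -1.1 -0.1] M [-0.08 -0.06  0.  ] g 0.521 q7 -1.87
[[ 0.01  -0.052  3.203]]
```

View pics/t2c.png

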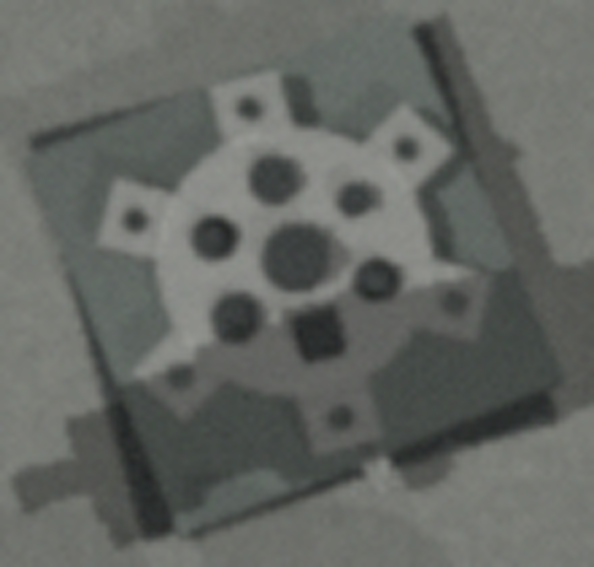

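View pics/s3.png

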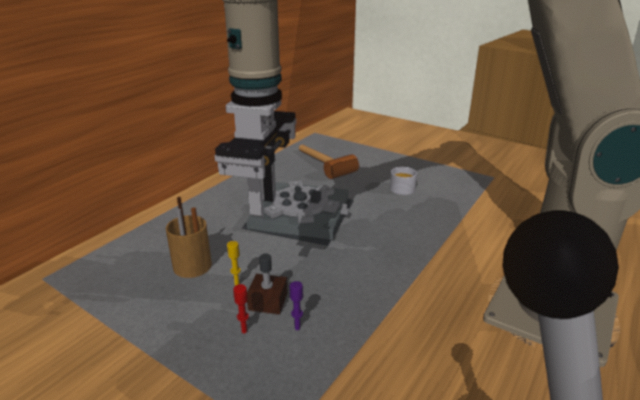

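The plate now has the square die next to the pointer: hole at crop (341,417), pointer at crop (378,470). The side view shows the gripper above the dark pin. Descending to grasp while I measure the station.

```bash
python3 -m crank '{"offset":[[0,-0.02,0.8],[0,-0.05,1.6],[0,-0.05,2.2],[0,-0.05,2.7],[0,-0.05,3.0],[0,-0.05,3.2],[0,-0.05,3.2]],"angular":[[0,0,0],[0,0,0],[0,0,0],[0,0,0],[0,0,0],[0,0,0],[0,0,0]],"gripper":[50,50,50,50,50,50,50]}'
python3 - <<'E'
from h import *
st()
from scipy.optimize import least_squares
t=load('t2')
H=np.array([(250,107),(406,149),(455,301),(341,417),(180,377),(134,219)])/5.4+[270,135]-0.4
P=np.array([onz(t,u,v,0.046) for u,v in H])
r=least_squares(lambda p:np.concatenate([P[i,:2]-p[:2]-p[3]*np.array([np.cos(p[2]-i*np.pi/3),np.sin(p[2]-i*np.pi/3)]) for i in range(6)]),[P[:,0].mean(),P[:,1].mean(),0.3,.078])
print(r.x,np.abs(r.fun).max(),'hole ang',r.x[2]-np.pi,r.x[:2]+.078*np.array([np.cos(r.x[2]-np.pi),np.sin(r.x[2]-np.pi)]))
pt=onz(t,378/5.4+270-.4,472/5.4+135-.4,0.043);d=pt[:2]-r.x[:2];print(np.hypot(*d),np.arctan2(d[1],d[0]))
s=load('side0')
# pointer in side view crop (520,180)top
for uv in ((522,178),):
  print(onz(s,uv[0]/5+240-.4,uv[1]/5+170-.4,.043))
print(proj(s,[[.4837,-.0514,.043]]))
grab('side','s4')
b=cv2.imread('pics/s4.png');cv2.imwrite('pics/s4c.png',cv2.resize(b[190:330,190:340],None,fx=4,fy=4,interpolation=cv2.INTER_CUBIC))
E
```

```text
clock: 7.35
ee_pos: [0.4483, 0.2716, 0.0701]
ee_rot: [3.091, 0.547, -0.004]
ft_force: [1.1, -0.5, 0.1]
gripper_width: 0.533
t 7.35 pos [0.4483 0.2716 0.0701] ydir -1.221 tilt [-0.0023 -0.0026] F [ 1.1 -0.5  0.1] M [-0.04  0.01  0.01] g 0.533 q7 -1.90
[ 0.58440863 -0.01482172  0.25048194  0.07820654] 0.0009186006949449405 hole ang -2.891110715292713 [ 0.50884277 -0.03415565]
0.10798701442609818 -2.796633859999489
[ 0.48162332 -0.05039255  0.043     ]
[[343.4657133 204.7760278]]
```

View pics/s4c.png

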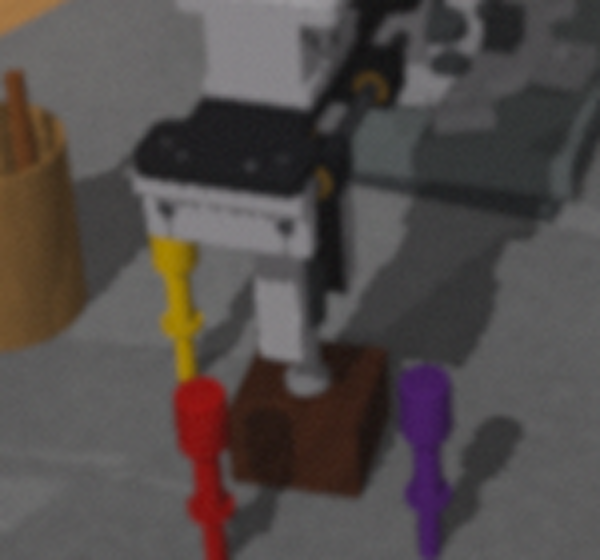

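```bash
python3 -m crank '{"offset":[[0,0,0],[0,0,0],[0,0,0],[0,0,0],[0,0,0],[0,0,0],[0,0,0],[0,0,0]],"angular":[[0,0,0],[0,0,0],[0,0,0],[0,0,0],[0,0,0],[0,0,0],[0,0,0],[0,0,0]],"gripper":[30,24,15,10,5,5,5,5]}'
python3 -c "
from h import *
st()"
```

```text
clock: 8.07
ee_pos: [0.4489, 0.2744, 0.072]
ee_rot: [-3.092, -0.551, -0.001]
ft_force: [-1.1, -0.8, 5.4]
gripper_width: 0.231
t 8.07 pos [0.4489 0.2744 0.072 ] ydir -1.218 tilt [0.0009 0.0005] F [-1.1 -0.8  5.4] M [-0.14  0.13  0.05] g 0.231 q7 -1.90
```

Gripped at 21.7 mm, matching the 22 mm head. Lift.

```bash
python3 -m crank '{"offset":[[0,0,-0.1],[0,0,-0.3],[0,0,-0.6],[0,0,-0.9],[0,0,-1.2],[0,0,-1.5],[0,0,-1.8],[0,0,-2.1],[0,0,-2.1],[0,0,-2.1]],"angular":[[0,0,0],[0,0,0],[0,0,0],[0,0,0],[0,0,0],[0,0,0],[0,0,0],[0,0,0],[0,0,0],[0,0,0]],"gripper":[5,5,5,5,5,5,5,5,5,5]}'
python3 -c "
from h import *
st();grab('side','s5');grab('top','t5')
st()
b=cv2.imread('pics/s5.png');cv2.imwrite('pics/s5c.png',cv2.resize(b[150:310,200:350],None,fx=3.7,fy=3.7,interpolation=cv2.INTER_CUBIC))"
```

```text
clock: 8.9
ee_pos: [0.4487, 0.2742, 0.156]
ee_rot: [-3.092, -0.551, -0.002]
ft_force: [1.0, -0.7, -2.0]
gripper_width: 0.227
t 8.90 pos [0.4487 0.2742 0.156 ] ydir -1.218 tilt [0.001  0.0006] F [ 1.  -0.7 -2. ] M [-0.    0.01  0.03] g 0.227 q7 -1.88
t 9.00 pos [0.448  0.2737 0.155 ] ydir -1.218 tilt [-0.001  -0.0007] F [-0.9 -0.  -1.1] M [0.03 0.04 0.01] g 0.229 q7 -1.88
```

View pics/s5c.png

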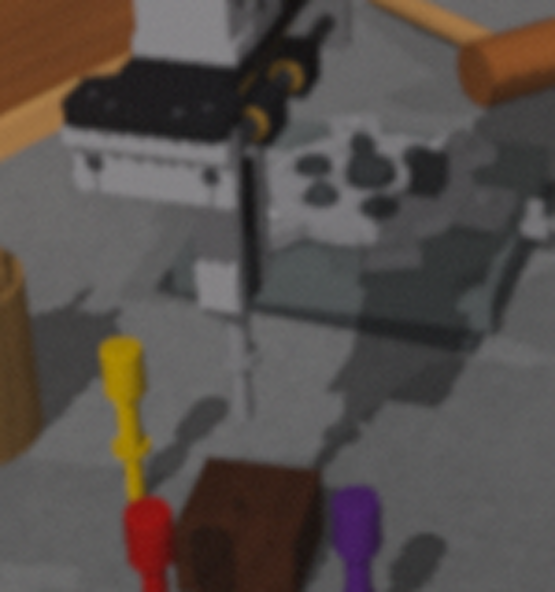

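View pics/t5.png

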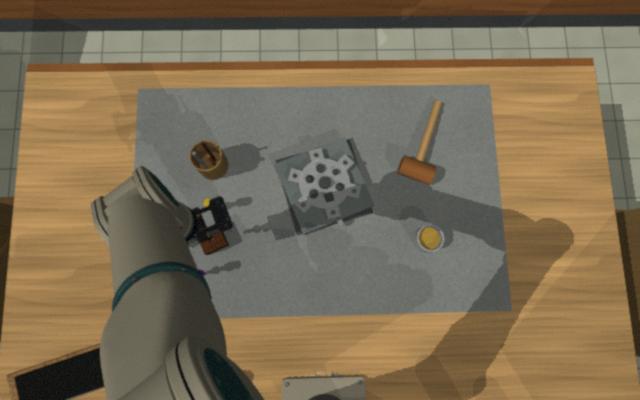

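```bash
python3 - <<'E'
from h import *
s=load('s5');e=arm.state()['ee_pos']
u,v=250/3.7+200-.4,413/3.7+150-.4
print('foot px',u,v, proj(s,[[.4485,.274,.0905],[.4485,.274,.1105]]))
p=onz(s,u,v,.0905);print(p-e)
t=load('t5');b=cv2.cvtColor(t['img'],cv2.COLOR_RGB2BGR)
cv2.imwrite('pics/t5c.png',cv2.resize(b[135:240,270:380],None,fx=5.4,fy=5.4,interpolation=cv2.INTER_CUBIC))
print(off([[.5088,-.0342,.155],[.5088,-.0342,.125]]))
E
```

```text
foot px 267.1675675675676 261.22162162162164 [[265.20841085 262.4584555 ]
 [264.59048027 253.21431005]]
[-6.40252872e-05 -4.52669758e-03 -6.44528322e-02]
[[-1.234e+00  7.749e+00  3.000e-03]
 [-1.233e+00  7.749e+00  7.530e-01]]
```

View pics/t5c.png

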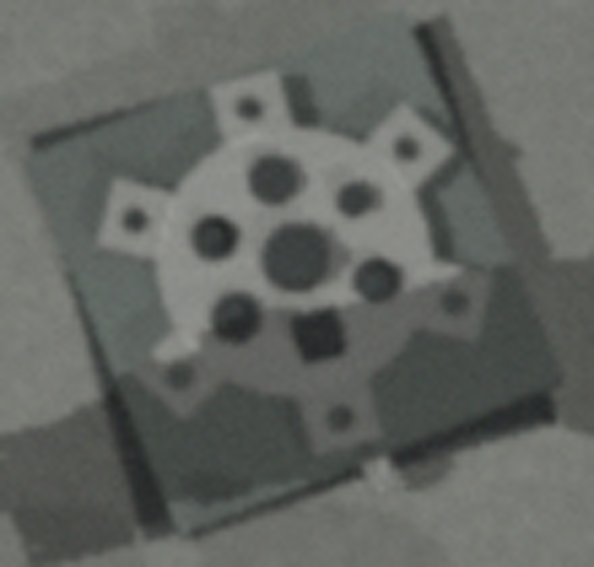

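```bash
python3 - <<'E'
from h import *
s=load('s5');b=cv2.cvtColor(s['img'],cv2.COLOR_RGB2BGR)
cv2.imwrite('pics/s5d.png',cv2.resize(b[220:270,245:290],None,fx=12,fy=12,interpolation=cv2.INTER_CUBIC))
g=b[:,:,1].astype(int)
for r in range(236,266,2): print(r,g[r,256:278].tolist())
E
```

```text
236 [100, 97, 94, 89, 86, 79, 78, 76, 73, 69, 69, 81, 96, 102, 100, 96, 100, 98, 97, 93, 91, 86]
238 [102, 103, 102, 100, 97, 101, 105, 101, 91, 81, 77, 82, 97, 104, 104, 102, 105, 103, 104, 103, 103, 105]
240 [104, 104, 103, 102, 105, 104, 112, 112, 105, 96, 83, 83, 96, 102, 105, 102, 104, 105, 103, 105, 106, 102]
242 [102, 100, 101, 103, 103, 106, 110, 112, 108, 97, 84, 75, 84, 94, 103, 106, 105, 103, 105, 102, 101, 100]
244 [102, 106, 102, 102, 102, 103, 108, 112, 107, 100, 84, 75, 78, 88, 100, 102, 102, 103, 104, 106, 103, 101]
246 [101, 102, 101, 101, 104, 105, 108, 111, 109, 103, 98, 96, 93, 92, 93, 99, 102, 103, 103, 105, 104, 100]
248 [103, 103, 103, 100, 105, 108, 110, 109, 109, 104, 102, 97, 89, 91, 96, 101, 101, 102, 101, 100, 99, 101]
250 [103, 103, 104, 103, 103, 103, 103, 106, 102, 94, 85, 84, 93, 97, 98, 101, 101, 103, 101, 99, 100, 100]
252 [103, 103, 101, 101, 101, 98, 101, 106, 108, 99, 86, 84, 97, 101, 100, 99, 101, 101, 100, 100, 101, 102]
254 [103, 104, 101, 102, 100, 99, 100, 107, 109, 104, 91, 83, 91, 98, 101, 103, 102, 102, 102, 101, 101, 101]
256 [97, 96, 93, 94, 96, 98, 101, 105, 109, 103, 90, 84, 89, 97, 100, 98, 101, 103, 103, 101, 100, 100]
258 [67, 66, 66, 68, 73, 83, 95, 106, 110, 105, 93, 81, 85, 94, 100, 104, 101, 101, 100, 102, 101, 100]
260 [65, 67, 63, 64, 67, 77, 95, 106, 107, 106, 92, 82, 85, 96, 102, 102, 101, 100, 101, 102, 100, 101]
262 [63, 64, 63, 64, 73, 89, 98, 102, 105, 105, 96, 89, 89, 98, 101, 102, 101, 99, 98, 100, 100, 99]
264 [64, 67, 76, 88, 93, 97, 100, 102, 102, 97, 98, 98, 99, 100, 100, 96, 99, 97, 98, 101, 100, 99]
```

View pics/s5d.png

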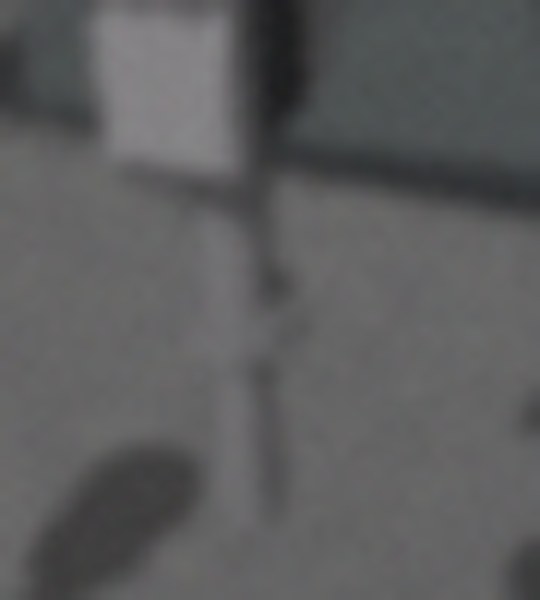

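The zoom shows the foot at (265.4,263.5) against a predicted (265.2,262.5), so the pin hangs upright and centred in the jaws. Carry it over the hole.

```bash
cat >> h.py <<'E'
def off(P,yd=-1.218,n=3):
    ps=[];
    for i in range(n): ps.append(arm.state()['ee_pos']); (i<n-1) and arm.get_image('top')
    p=np.mean(ps,0);print('mean',p.round(4),'sd',np.std(ps,0).round(4))
    y=np.array([np.cos(yd),np.sin(yd),0]);z=np.array([0,0,-1.]);x=np.cross(y,z)
    return np.round((np.atleast_2d(P)-p)@np.c_[x,y,z]/.04,3)
E
python3 -c "
from h import *
print(off([[.5088,-.0337,.155],[.5088,-.0337,.125]]));st()"
```

```text
mean [0.448  0.2737 0.1548] sd [0.     0.     0.0001]
[[-1.228e+00  7.737e+00 -5.000e-03]
 [-1.228e+00  7.737e+00  7.450e-01]]
t 9.10 pos [0.448  0.2737 0.1547] ydir -1.218 tilt [-0.0014 -0.001 ] F [-0.4  0.  -1.8] M [-0.02 -0.01 -0.04] g 0.229 q7 -1.88
```

```bash
python3 -m crank '{"offset":[[-0.1,0.4,0],[-0.2,1.1,0],[-0.35,2.0,0],[-0.5,3.0,0],[-0.65,4.0,0],[-0.8,5.0,0],[-0.95,6.0,0],[-1.1,6.8,0],[-1.2,7.4,0],[-1.23,7.74,0],[-1.23,7.74,0],[-1.23,7.74,0.4],[-1.23,7.74,0.75],[-1.23,7.74,0.75],[-1.23,7.74,0.75],[-1.23,7.74,0.75]],"angular":[[0,0,0],[0,0,0],[0,0,0],[0,0,0],[0,0,0],[0,0,0],[0,0,0],[0,0,0],[0,0,0],[0,0,0],[0,0,0],[0,0,0],[0,0,0],[0,0,0],[0,0,0],[0,0,0]],"gripper":[5,5,5,5,5,5,5,5,5,5,5,5,5,5,5,5]}'
python3 -c "
from h import *
st();d=grab('side','s6');print(off([[.5088,-.0337,.125]]));st()
b=cv2.imread('pics/s6.png');cv2.imwrite('pics/s6c.png',cv2.resize(b[140:240,280:370],None,fx=6,fy=6,interpolation=cv2.INTER_CUBIC))
for P in ([.5088,-.0337,.060],[.5088,-.0337,.046]): print((proj(d,[P])[0]-[280,140]+.4)*6)"
```

```text
clock: 10.43
ee_pos: [0.5095, -0.0325, 0.1258]
ee_rot: [-3.092, -0.553, -0.0]
ft_force: [-0.7, -0.7, -1.4]
gripper_width: 0.227
t 10.43 pos [ 0.5095 -0.0325  0.1258] ydir -1.217 tilt [0.0002 0.0004] F [-0.7 -0.7 -1.4] M [-0.04 -0.   -0.  ] g 0.227 q7 -1.29
mean [ 0.5099 -0.0329  0.1261] sd [0.0001 0.0001 0.0001]
[[-0.032  0.01   0.028]]
t 10.58 pos [ 0.5099 -0.033   0.1262] ydir -1.217 tilt [0.0014 0.0001] F [-0.4 -0.4 -1.4] M [-0.08 -0.05 -0.05] g 0.232 q7 -1.29
[305.20617857 353.64442965]
[304.70606896 385.05820094]
```

View pics/s6c.png

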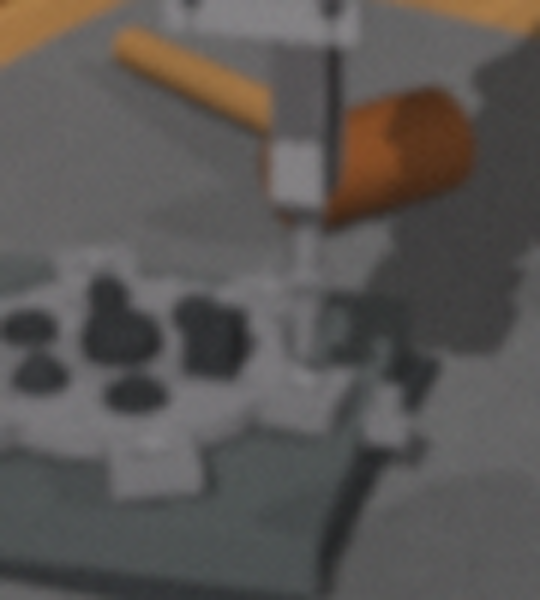

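```bash
python3 -m crank '{"offset":[[-0.02,0.01,0.1],[-0.02,0.01,0.2],[-0.02,0.01,0.3],[-0.02,0.01,0.34],[-0.02,0.01,0.37],[-0.02,0.01,0.4],[-0.02,0.01,0.43],[-0.02,0.01,0.46],[-0.02,0.01,0.46]],"angular":[[0,0,0],[0,0,0],[0,0,0],[0,0,0],[0,0,0],[0,0,0],[0,0,0],[0,0,0],[0,0,0]],"gripper":[5,5,5,5,5,5,5,5,5]}'
python3 -c "
from h import *
st();arm.get_image('side');st()"
```

```text
clock: 11.33
ee_pos: [0.5087, -0.0341, 0.1069]
ee_rot: [-3.093, -0.551, 0.0]
ft_force: [-0.2, -0.2, -1.4]
gripper_width: 0.227
t 11.33 pos [ 0.5087 -0.0341  0.1069] ydir -1.218 tilt [-0.0002  0.    ] F [-0.2 -0.2 -1.4] M [-0.08  0.04  0.  ] g 0.227 q7 -1.29
t 11.38 pos [ 0.5087 -0.0341  0.107 ] ydir -1.218 tilt [-0.0001  0.    ] F [ 0.   0.9 -1.7] M [-0.02  0.02 -0.03] g 0.224 q7 -1.29
```

No contact force with the foot at about 42 mm, so it is in the hole. Continue down.

```bash
python3 -m crank '{"offset":[[0,0,0.04],[0,0,0.08],[0,0,0.12],[0,0,0.16],[0,0,0.19],[0,0,0.19]],"angular":[[0,0,0],[0,0,0],[0,0,0],[0,0,0],[0,0,0],[0,0,0]],"gripper":[5,5,5,5,5,5]}'
python3 -c "
from h import *
st();print(off([pol(.078,-2.789,.0990),pol(.078,-2.797,.0990),pol(.078,-2.84,.0990),pol(.078,-2.893,.0990)]));st()"
```

```text
clock: 11.88
ee_pos: [0.5085, -0.0341, 0.0992]
ee_rot: [-3.093, -0.551, 0.001]
ft_force: [0.1, 0.3, -1.9]
gripper_width: 0.228
t 11.88 pos [ 0.5085 -0.0341  0.0992] ydir -1.218 tilt [-0.0005  0.    ] F [ 0.1  0.3 -1.9] M [-0.03 -0.01  0.03] g 0.228 q7 -1.29
mean [ 0.5086 -0.0341  0.0993] sd [0.0001 0.     0.0001]
[[-0.003  0.19   0.008]
 [-0.003  0.175  0.008]
 [-0.     0.091  0.008]
 [ 0.008 -0.012  0.008]]
t 11.98 pos [ 0.5087 -0.0341  0.0994] ydir -1.218 tilt [-0.0001  0.    ] F [-0.2  0.7 -1.4] M [-0.   -0.02 -0.04] g 0.228 q7 -1.29
```

```bash
python3 -m crank '{"offset":[[0,0.03,0],[0,0.06,0],[0,0.09,0],[0,0.12,0],[0,0.15,0],[0,0.18,0],[0,0.18,0],[0,0.18,0]],"angular":[[0,0,0],[0,0,0],[0,0,0],[0,0,0],[0,0,0],[0,0,0],[0,0,0],[0,0,0]],"gripper":[5,5,5,5,5,5,5,5]}'
python3 -c "
from h import *
st();arm.get_image('side');st()"
python3 -m crank '{"offset":[[0,0,0.04],[0,0,0.08],[0,0,0.1],[0,0,0.12],[0,0,0.12]],"angular":[[0,0,0],[0,0,0],[0,0,0],[0,0,0],[0,0,0]],"gripper":[5,5,5,5,5]}'
python3 -c "
from h import *
st();arm.get_image('side');st()"
```

```text
clock: 12.65
ee_pos: [0.5114, -0.041, 0.0995]
ee_rot: [3.093, 0.551, 0.0]
ft_force: [0.1, 0.7, -1.1]
gripper_width: 0.229
t 12.65 pos [ 0.5114 -0.041   0.0995] ydir -1.218 tilt [ 0.0003 -0.0001] F [ 0.1  0.7 -1.1] M [0.43 0.05 0.01] g 0.229 q7 -1.28
t 12.70 pos [ 0.5113 -0.0411  0.0995] ydir -1.218 tilt [ 0.0003 -0.0001] F [ 0.1  1.  -0.6] M [0.36 0.07 0.01] g 0.229 q7 -1.28
clock: 13.12
ee_pos: [0.5117, -0.0409, 0.0954]
ee_rot: [3.092, 0.551, 0.002]
ft_force: [-1.8, 1.1, 8.0]
gripper_width: 0.231
t 13.12 pos [ 0.5117 -0.0409  0.0954] ydir -1.218 tilt [ 0.0011 -0.0002] F [-1.8  1.1  8. ] M [0.41 0.46 0.  ] g 0.231 q7 -1.28
t 13.17 pos [ 0.5117 -0.041   0.0954] ydir -1.218 tilt [ 0.0011 -0.0002] F [-1.3  1.2  6.7] M [ 0.41  0.42 -0.03] g 0.228 q7 -1.28
```

Contact at about 8 N with the foot on the socket plate (TCP 95.4 mm, as expected). Start a gentle tangential feel.

```bash
python3 -m crank '{"offset":[[0,0.01,-0.005],[0,0.025,-0.005],[0,0.025,-0.005]],"angular":[[0,0,0],[0,0,0],[0,0,0]],"gripper":[5,5,5]}'
python3 -c "
from h import *
st()"
python3 -m crank '{"offset":[[0,0.01,0],[0,0.025,0],[0,0.025,0]],"angular":[[0,0,0],[0,0,0],[0,0,0]],"gripper":[5,5,5]}'
python3 -c "
from h import *
st()"
```

```text
clock: 13.42
ee_pos: [0.5117, -0.0413, 0.0954]
ee_rot: [-3.092, -0.551, -0.001]
ft_force: [-0.7, 1.9, 7.0]
gripper_width: 0.23
t 13.42 pos [ 0.5117 -0.0413  0.0954] ydir -1.218 tilt [0.0004 0.0006] F [-0.7  1.9  7. ] M [0.78 0.41 0.03] g 0.230 q7 -1.28
clock: 13.67
ee_pos: [0.5119, -0.0416, 0.0954]
ee_rot: [-3.091, -0.552, -0.0]
ft_force: [-2.4, 3.5, 7.2]
gripper_width: 0.224
t 13.67 pos [ 0.5119 -0.0416  0.0954] ydir -1.217 tilt [0.     0.0012] F [-2.4  3.5  7.2] M [1.13 0.63 0.02] g 0.224 q7 -1.28
```

```bash
python3 -m crank '{"offset":[[0,0.01,0],[0,0.025,0],[0,0.025,0]],"angular":[[0,0,0],[0,0,0],[0,0,0]],"gripper":[5,5,5]}'
python3 -c "
from h import *
st()"
python3 -m crank '{"offset":[[0,0.01,0],[0,0.025,0],[0,0.025,0]],"angular":[[0,0,0],[0,0,0],[0,0,0]],"gripper":[5,5,5]}'
python3 -c "
from h import *
st()"
```

```text
clock: 13.92
ee_pos: [0.512, -0.0419, 0.0954]
ee_rot: [-3.091, -0.552, 0.0]
ft_force: [-2.0, 4.8, 5.9]
gripper_width: 0.228
t 13.92 pos [ 0.512  -0.0419  0.0954] ydir -1.217 tilt [-0.0005  0.0019] F [-2.   4.8  5.9] M [1.49 0.63 0.02] g 0.228 q7 -1.28
clock: 14.17
ee_pos: [0.5121, -0.0425, 0.0953]
ee_rot: [-3.09, -0.553, 0.001]
ft_force: [-2.7, 3.8, 3.3]
gripper_width: 0.227
t 14.17 pos [ 0.5121 -0.0425  0.0953] ydir -1.217 tilt [-0.0008  0.0022] F [-2.7  3.8  3.3] M [1.17 0.56 0.  ] g 0.227 q7 -1.28
```

```bash
python3 -m crank '{"offset":[[0,0,0.02],[0,0,0.03],[0,0,0.03]],"angular":[[0,0,0],[0,0,0],[0,0,0]],"gripper":[5,5,5]}'
python3 -c "
from h import *
st()"
python3 -m crank '{"offset":[[0,0.01,0],[0,0.02,0],[0,0.02,0]],"angular":[[0,0,0],[0,0,0],[0,0,0]],"gripper":[5,5,5]}'
python3 -c "
from h import *
st()"
```

```text
clock: 14.42
ee_pos: [0.5126, -0.0447, 0.0935]
ee_rot: [3.093, 0.551, -0.0]
ft_force: [-0.6, 1.4, -0.5]
gripper_width: 0.229
t 14.42 pos [ 0.5126 -0.0447  0.0935] ydir -1.218 tilt [-0.     -0.0001] F [-0.6  1.4 -0.5] M [ 0.63  0.11 -0.04] g 0.229 q7 -1.28
clock: 14.67
ee_pos: [0.5127, -0.0451, 0.0935]
ee_rot: [-3.092, -0.551, 0.001]
ft_force: [-0.3, 3.5, -0.6]
gripper_width: 0.227
t 14.67 pos [ 0.5127 -0.0451  0.0935] ydir -1.218 tilt [-0.0005  0.0005] F [-0.3  3.5 -0.6] M [ 0.98  0.24 -0.03] g 0.227 q7 -1.28
```

The foot dropped in: z fell 2 mm to 93.5 mm and Fz fell to zero. Back off the sideways push and lower gently.

```bash
python3 -m crank '{"offset":[[0,-0.02,0],[0,-0.02,0.03],[0,-0.02,0.06],[0,-0.02,0.08],[0,-0.02,0.08]],"angular":[[0,0,0],[0,0,0],[0,0,0],[0,0,0],[0,0,0]],"gripper":[5,5,5,5,5]}'
python3 -c "
from h import *
st()"
```

```text
clock: 15.08
ee_pos: [0.5125, -0.0448, 0.0903]
ee_rot: [3.093, 0.551, -0.0]
ft_force: [-0.6, 1.1, -1.7]
gripper_width: 0.227
t 15.08 pos [ 0.5125 -0.0448  0.0903] ydir -1.218 tilt [-0.0002 -0.0002] F [-0.6  1.1 -1.7] M [0.61 0.18 0.  ] g 0.227 q7 -1.28
```

```bash
python3 -m crank '{"offset":[[0,0,0.03],[0,0,0.06],[0,0,0.09],[0,0,0.12],[0,0,0.14],[0,0,0.14]],"angular":[[0,0,0],[0,0,0],[0,0,0],[0,0,0],[0,0,0],[0,0,0]],"gripper":[5,5,5,5,5,5]}'
python3 -c "
from h import *
st()"
python3 -m crank '{"offset":[[0,0,0.03],[0,0,0.06],[0,0,0.09],[0,0,0.12],[0,0,0.14],[0,0,0.14]],"angular":[[0,0,0],[0,0,0],[0,0,0],[0,0,0],[0,0,0],[0,0,0]],"gripper":[5,5,5,5,5,5]}'
python3 -c "
from h import *
st()"
```

```text
clock: 15.58
ee_pos: [0.5125, -0.0447, 0.0847]
ee_rot: [3.093, 0.551, -0.0]
ft_force: [-0.3, 1.3, -1.2]
gripper_width: 0.225
t 15.58 pos [ 0.5125 -0.0447  0.0847] ydir -1.218 tilt [-0.0002 -0.0001] F [-0.3  1.3 -1.2] M [0.47 0.14 0.08] g 0.225 q7 -1.28
clock: 16.08
ee_pos: [0.5125, -0.0447, 0.0791]
ee_rot: [3.093, 0.551, -0.0]
ft_force: [-0.1, 2.1, -2.3]
gripper_width: 0.231
t 16.08 pos [ 0.5125 -0.0447  0.0791] ydir -1.218 tilt [-0.0002 -0.    ] F [-0.1  2.1 -2.3] M [ 0.49  0.14 -0.04] g 0.231 q7 -1.28
```

Foot now at about 13.7 mm. The last 2 mm goes in small steps until the collar touches.

```bash
python3 -m crank '{"offset":[[0,0,0.015],[0,0,0.03],[0,0,0.045],[0,0,0.05],[0,0,0.05]],"angular":[[0,0,0],[0,0,0],[0,0,0],[0,0,0],[0,0,0]],"gripper":[5,5,5,5,5]}'
python3 -c "
from h import *
st()"
```

```text
clock: 16.5
ee_pos: [0.5127, -0.0445, 0.078]
ee_rot: [3.093, 0.551, 0.001]
ft_force: [-1.8, 2.2, 6.4]
gripper_width: 0.229
t 16.50 pos [ 0.5127 -0.0445  0.078 ] ydir -1.218 tilt [ 0.0005 -0.    ] F [-1.8  2.2  6.4] M [0.56 0.59 0.04] g 0.229 q7 -1.28
```

The collar is down: 6 N upward, after 17.4 mm of travel from the socket plate. Release and rise.

```bash
python3 -m crank '{"offset":[[0,0,-0.01],[0,0,-0.01],[0,0,-0.01],[0,0,-0.01],[0,0,-0.01]],"angular":[[0,0,0],[0,0,0],[0,0,0],[0,0,0],[0,0,0]],"gripper":[30,45,45,45,45]}'
python3 -c "
from h import *
st()"
python3 -m crank '{"offset":[[0,0,-0.3],[0,0,-0.8],[0,0,-1.5],[0,0,-2.3],[0,0,-3],[0,4,-3],[0,4,-3],[0,4,-3],[0,4,-3],[0,4,-3],[0,4,-3],[0,4,-3]],"angular":[[0,0,0],[0,0,0],[0,0,0],[0,0,0],[0,0,0],[0,0,0],[0,0,0],[0,0,0],[0,0,0],[0,0,0],[0,0,0],[0,0,0]],"gripper":[45,45,45,45,45,45,45,45,45,45,45,45]}'
python3 -c "
from h import *
st();grab('side','s9');grab('top','t9')
b=cv2.imread('pics/s9.png');c=cv2.resize(b[150:250,270:370],None,fx=4,fy=4,interpolation=cv2.INTER_CUBIC)
a=cv2.imread('pics/t9.png');e=cv2.resize(a[140:240,275:375],None,fx=4,fy=4,interpolation=cv2.INTER_CUBIC)
cv2.imwrite('pics/c9.png',np.hstack([c,e]))"
```

```text
clock: 16.92
ee_pos: [0.5127, -0.0449, 0.0776]
ee_rot: [3.093, 0.551, 0.0]
ft_force: [-0.5, -0.6, -0.5]
gripper_width: 0.475
t 16.92 pos [ 0.5127 -0.0449  0.0776] ydir -1.218 tilt [ 0.0001 -0.0003] F [-0.5 -0.6 -0.5] M [-0.02 -0.01  0.04] g 0.475 q7 -1.28
clock: 17.92
ee_pos: [0.5674, -0.1939, 0.1972]
ee_rot: [-3.091, -0.551, 0.001]
ft_force: [0.3, -0.1, -0.9]
gripper_width: 0.481
t 17.92 pos [ 0.5674 -0.1939  0.1972] ydir -1.218 tilt [-0.0011  0.0012] F [ 0.3 -0.1 -0.9] M [ 0.01 -0.02 -0.02] g 0.481 q7 -0.99
```

View pics/c9.png

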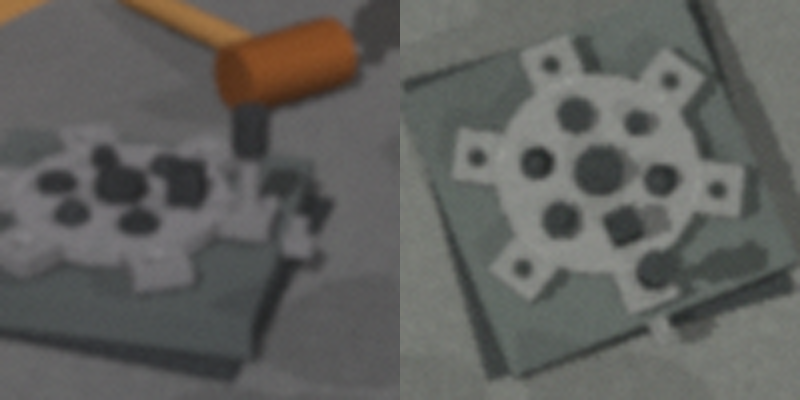

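View pics/t9.png

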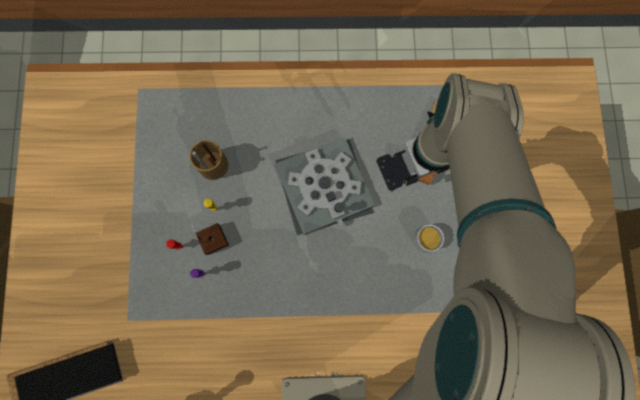

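The pin stands upright, at crop left (250,130) and right (655,268), in the square die's station by the pointer. Bystanders are unmoved. Check the head height.

```bash
python3 - <<'E'
from h import *
t=load('t9');s=load('s9')
u,v=(655-400)/4+275-.4,268/4+140-.4
# head top (dark ring) depth around
print('depth z',[dep(t,u+i,v+j).round(4).tolist() for i,j in((0,0),(-1,0),(0,-1),(-1,-1))])
print('top ray at .110',onz(t,u,v,.110))
g=s['img'].max(2)
f=lambda z:proj(s,[[.5127,-.0447,z]])[0]
print('side pred head top/bot',f(.110),f(.082),'px of crop',(f(.110)-[270,150]+.4)*4,(f(.082)-[270,150]+.4)*4)
print(g[168:196,332].tolist())
st()
E
```

```text
depth z [[0.512, -0.0438, 0.1088], [0.5121, -0.0414, 0.1086], [0.5147, -0.044, 0.1076], [0.514, -0.0412, 0.1121]]
top ray at .110 [ 0.51184994 -0.04371671  0.11      ]
side pred head top/bot [331.930123   177.10264365] [331.74725538 187.9039382 ] px of crop [249.32049202 110.01057461] [248.58902153 153.21575281]
[106, 103, 98, 97, 96, 94, 89, 74, 60, 55, 55, 54, 51, 53, 52, 52, 53, 53, 51, 51, 49, 64, 83, 103, 111, 112, 114, 112]
t 18.02 pos [ 0.5676 -0.1928  0.1976] ydir -1.216 tilt [-0.0006  0.0012] F [ 0.4 -0.3  0.5] M [-0.05  0.    0.02] g 0.476 q7 -0.99
```

```bash
python3 -c "
from plant import arm
print(arm.hand_in())"
```

```text
the job is handed in; nothing more can be done
None
```

The job is handed in; no verdict was reported, but my last checks indicate the pin is fully home in the socket beside the square die.

**Turning:** I pushed the square die's ear with the shut fingers, anticlockwise about 2.0 rad (the shorter way), at about 2 N. I then took the dark pin from the wooden holder and lowered it into the hole. With it I dragged the plate the last few degrees and felt for the socket. It dropped in about 4 mm past my camera estimate, which came from the pointer.

**Forces:** Readings never passed about 8 N, though I only saw the force at the end of each call.

**Last checks:**
- **Seating:** The collar was on the plate with 6 N upward. The foot had gone down 17.4 mm from the socket plate, against 18 mm nominal. From above, the pin head's top read 108 to 112 mm, against 110 mm when home. In the side view the head lies within about 1 px of where it should.
- **Position:** The pin stands upright in the square die's station, beside the pointer. The pin's angle (−2.74 rad) and the pointer as seen by the camera (−2.79 rad) differ by about 0.05 rad, roughly 4 mm at the hole. I put that down to calibration and pixel error.
- **Robot and bystanders:** The gripper is open and clear of everything at 0.2 m. The mallet, tin and pot look unmoved in the pictures, though the arm partly covers the mallet in the last top view.
- **Not measured:** I did not measure the stand's exact yaw, so I am relying on the stated 0.27 rad bound for the 0.35 rad limit.

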